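Slide a diorama board out into the spray line and hold it

TASK

Clear the nozzle of the clamped primer can: press its white cap all the way down and let it spring back up. Then slide the green wooden board with the white model house straight out along its plywood riser, towards the house end and without lifting it, until its front edge is level with the red pointer, and keep holding it there so that it lies flat and does not tip: finish while still holding the board. Keep the board off the pointer and the can, and leave the paint jar, model car and filler tin where they are.

Things in the scene. Friction and masses are not known exactly. Their poses are not given: they have to be found in the camera images.
- riser: Fixed plywood riser on the bench, 100 (x) x 220 (y) x 70 mm high, flat top. Origin: centre of its underside. Its y axis is the sliding direction: +y is outward.
- riser_edge (a point): Middle of the riser's outward top edge, 70 mm above the bench; same axes as the riser.
- board: Loose green-painted wooden board, 70 (x) x 300 (y) x 12 mm, 0.25 to 0.5 kg with all on it, lying lengthwise on the riser. Origin: centre of its underside; +y points to its front (outward) end, where a white model house (50 x 60 mm, 67 mm high, grey roof) is glued on. Centre of mass 110 to 125 mm behind the front edge: overhanging more, it tips unless held. At the mark it overhangs 155 to 190 mm.
- board_end (a point): Middle of the board's front (outward) top edge.
- cleat_top (a point): Centre of the top of the dark wooden cleat glued on the rear of the board for gripping: 22 mm wide (x), 60 mm long (y), 35 mm tall, its centre 105 mm behind the board's origin, its top 117 mm above the bench. The board's front edge is 255 mm ahead of it.
- gauge: Fixed steel gauge: round foot 48 mm wide, post 10 mm thick and 95 mm high, standing 120 mm to the +x side of the riser's centre line and carrying the red pointer, a bar 62 mm long, 6 mm wide (y) and 14 mm tall at board height, reaching towards the path. Origin: centre of its underside; same yaw as the riser.
- pointer_tip (a point): Tip of the red pointer, middle of its width, top face, 82 mm above the bench (level with the board's top), some 25 mm beside the board's path. It is the mark: seen along the riser's y axis, the board's front edge must come level with it.
- spraycan: Fixed blue primer can 65 mm across, 188 mm high, in a steel clamp with a 90 x 110 mm foot and a post behind it (+y side). Origin: centre of the can, on the bench. The spray hole faces its -y.
- nozzle_top (a point): Centre of the top of the white nozzle cap on the can, 26 mm across, 214 mm above the bench when up. It moves with the cap.
- nozzle (a joint): Travel of the white cap: 0 is up, 0.006 m is fully down. Sprung: about 1.2 N to start, 5 N fully down; it returns by itself.
- paint_jar: Loose paint jar with yellow lid, 44 mm across, 50 mm high, standing on the robot's side of the riser. Origin: centre of its underside. Leave alone.
- model_car: Loose blue model car, 95 x 36 x 39 mm, on the far side of the riser. Origin: centre, at bench height. Leave alone.
- filler_tin: Loose metal tin with a green band, 60 mm across, 45 mm high, near the can. Origin: centre of its underside. Leave alone.

How it is judged:
By the outcome, as a careful person would: the job done as asked, in the order asked, and still so for the second after the job is handed in, while the arm keeps its last pose, push and grip.
It also fails if it takes over 45 s, if anything falls off the work surface, if the arm or the gripper's body presses on something with over 40 N, if the wrist force passes 120 N, or if a joint passes its speed limit or range.

ROBOT

A 6-joint arm with a two-finger parallel gripper is mounted at the origin on the work surface. World frame = base frame: x ahead of the robot, y to its left, z up, the work surface at z = 0. Lengths are in mm, angles in rad, forces in N, time in s.
With the tool pointing down it reaches from about 275 to 825 mm from the base axis. Payload 5.2 kg.
Tool frame: the origin (TCP) lies at the very end of the fingers, on their centre line; the grasp point (between the pads) lies 19 mm behind it; z points along the fingers, y is the line along which they close (so a half turn about z gives the same grasp; the last joint's range is limited). The gripper opens to 93 mm and grips with 3 to 60 N. Pads are 15 mm wide; open, the fingers measure 128 mm over their backs; the gripper's body (75 mm by 188 mm) begins 65 mm behind the grasp point.
Start: joints at [-1.349, 0.259, 1.535, -0, 1.348, -0.203], TCP at [226.697, -501.112, 218.653] pointing down, gripper open.
Joint ranges: [-3.14, 3.14], [-0.91, 2.08], [0.19, 2.58], [-1.22, 4.36], [0.22, 2.71], [-3.12, 3.12]. Speed limits (rad/s): [2.57, 2.57, 3.14, 3.14, 3.14, 3.14].

INTERFACE

Orientations are given as [roll, pitch, yaw] about the fixed x, y, z axes, in that order (R = Rz(yaw) Ry(pitch) Rx(roll)).
In Python, from bench import robot gives the robot as it stands. The module is installed in compiled form; this text tells all that it offers. Calls block until the motion is done:
- robot.move_ptp(position, orientation): joint-space move of the TCP to a pose.
- robot.move_linear(position, ori=None, speed=150, f_stop=None): straight line of the TCP; ori=None keeps the orientation; speed is the mean speed in mm/s. With f_stop (N) it stops when the force on the tool has changed by that much, and returns True; else False.
- robot.move_j(angles): joint-space move.
- robot.move_gripper(opening): opening from 0.0 (shut) to 1.0 (fully open); the grip force is fixed at half the most; returns when the fingers have stopped.
- robot.sleep(seconds).
- robot.inverse_kinematics(position, orientation): joint angles nearest the present ones, or None.
- robot.get_image(name): name is "side" or "top" or "wrist"; returns a dict with "img" (480x640x3 uint8, blue, green, red), "fovy" (degrees; the focal length in pixels is half the picture's height over the tangent of half this angle, whatever the lens; pixels are square), "cx", "cy" (the principal point, pixels), "eye" and "orientation" of the camera in the world. Camera axes: x right, y down, z forward; pixel columns grow to the right and rows downward; lengths in mm; the calibration is good to about 2 mm. A picture is of the moment at which its call begins. There is no depth.
A pose or a line that the arm cannot do raises robot.MotionError and nothing moves.
- robot.hand_in(): hands the job in; it is judged then, once.
Readings, each from a call of its own:
- robot.current_t(): time.
- robot.current_qpos(): joint angles.
- robot.current_joint_vel(): joint speeds.
- robot.current_joint_efforts(): joint torques, N m.
- robot.current_tcp_pos(): TCP position.
- robot.current_eef_rot(): TCP orientation.
- robot.current_contact_force(): force on the tool from outside, world axes, zero at the start.
- robot.current_ft_torque(): the same for the moment, N m.
- robot.current_gripper_width(): opening from 0.0 (shut) to 1.0 (fully open).
- robot.current_finger_force(): force on a finger pad.
Only numpy, scipy, OpenCV 4.12 (cv2) and the standard library are available. Lean on these libraries where they do the work, as an engineer would, in place of code of your own. Each camera call takes 0.05 s, during which the arm holds its last target. There are 200 camera calls.

## Working session

There is one attempt and no reset: what is moved stays moved. The work goes in short steps, each a Python script; the robot and the scene stay as the last script left them, time stands still between calls to the robot, and variables do not carry over. Pictures are saved under pics/ and viewed, at most 10 in all, crops included, and the job is handed in when it is done.

```bash
mkdir -p pics
cat > h.py <<'E'
import numpy as np, cv2
from scipy.spatial.transform import Rotation as R
from bench import robot
def cam(n):
    d=robot.get_image(n); d['f']=d['img'].shape[0]/2/np.tan(np.radians(d['fovy'])/2)
    return d
def rot(d): 
    o=np.array(d['orientation'],float)
    return o if o.shape==(3,3) else R.from_euler('xyz',o).as_matrix()
def ray(d,u,v):
    r=rot(d)@np.array([(u-d['cx'])/d['f'],(v-d['cy'])/d['f'],1]); return np.array(d['eye'],float),r/np.linalg.norm(r)
def onz(d,u,v,z):
    e,r=ray(d,u,v); return e+r*(z-e[2])/r[2]
def proj(d,p):
    c=rot(d).T@(np.array(p,float)-np.array(d['eye'],float)); return np.array([d['cx']+d['f']*c[0]/c[2],d['cy']+d['f']*c[1]/c[2]])
E
python3 - <<'E'
from h import *
for n in('top','side'):
    d=cam(n); cv2.imwrite(f'pics/{n}0.png',d['img']); print(n,{k:v for k,v in d.items() if k!='img'})
print(robot.current_t(),robot.current_eef_rot())
E
```

```text
top {'fovy': 55.84043238538047, 'cx': 320.8451427007203, 'cy': 243.88814126670627, 'eye': array([414.8495471 ,  94.38404398, 910.97400468]), 'orientation': array([-2.912725  , -0.00538416, -1.45417287]), 'f': np.float64(452.89463289607676)}
side {'fovy': 42.386457896293834, 'cx': 318.1959419359626, 'cy': 238.31224039087058, 'eye': array([ 372.77735704, 1196.44265476,  956.40139133]), 'orientation': array([-2.20643525, -0.01778402, -2.94877576]), 'f': np.float64(618.973890452615)}
0.1 [-3.13995495e+00 -3.17609990e-04  4.24727811e-01]
```

View pics/top0.png

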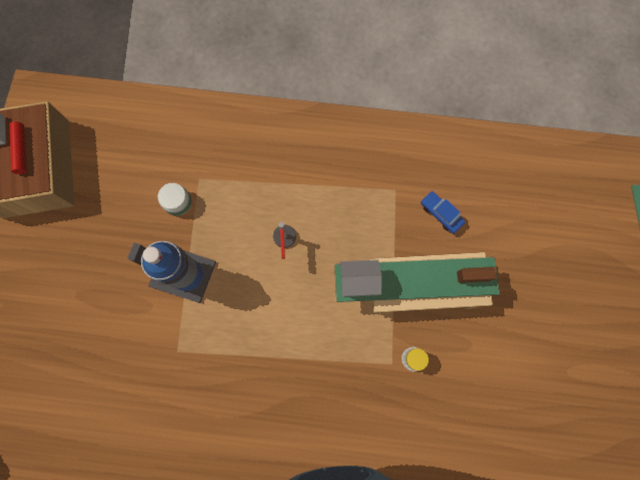

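View pics/side0.png

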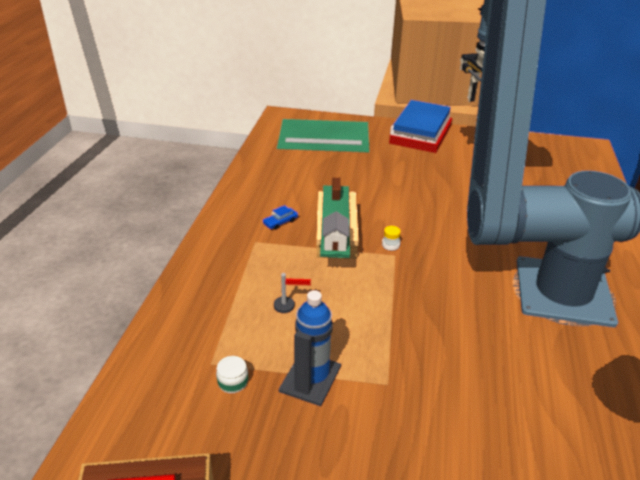

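The top view shows the cap at about (152,255), the pointer from (283,228) to (283,258), the board spanning cols 335–497 and rows 258–301, and the cleat at (477,275). The side view shows the cap at (314,298) and the pointer tip near (311,282). Next I measure these by mask.

```bash
cat > m.py <<'E'
from h import *
def blob(d,lo,hi,box):
    x0,y0,x1,y1=box; hsv=cv2.cvtColor(d['img'],cv2.COLOR_BGR2HSV)
    m=np.zeros(hsv.shape[:2],np.uint8); m[y0:y1,x0:x1]=cv2.inRange(hsv,np.array(lo),np.array(hi))[y0:y1,x0:x1]
    c=max(cv2.findContours(m,0,1)[0],key=cv2.contourArea); return c
def tri(a,b):
    (e1,r1),(e2,r2)=a,b
    s=np.linalg.lstsq(np.c_[r1,-r2],e2-e1,rcond=None)[0]; p,q=e1+s[0]*r1,e2+s[1]*r2
    return (p+q)/2,np.linalg.norm(p-q)
E
python3 - <<'E'
from m import *
np.set_printoptions(precision=1,suppress=True)
t,s=cam('top'),cam('side')
big=[]
for d,bx in((t,(140,240,168,268)),(s,(300,286,330,312))):
    c=blob(d,(0,0,140),(179,70,255),bx); big.append(c); print('cap',cv2.minEnclosingCircle(c),cv2.boundingRect(c))
# red
ct=blob(t,(0,150,80),(8,255,255),(270,215,300,270)); cs=blob(s,(0,150,80),(8,255,255),(275,270,320,295))
print('ptr',cv2.minAreaRect(ct),cv2.minAreaRect(cs),cv2.boundingRect(cs))
for p in cv2.boxPoints(cv2.minAreaRect(ct)): print(p,onz(t,*p,82))
g=blob(t,(60,80,30),(90,255,200),(325,245,510,310)); 
b=cv2.boxPoints(cv2.minAreaRect(g)); 
for p in b: print('board',p,onz(t,*p,82))
hsv=cv2.cvtColor(t['img'],cv2.COLOR_BGR2HSV); print('cleat hsv',hsv[275,462:494:4].tolist()); print('riser',hsv[255,460:466:3].tolist(),hsv[307,430:436:3].tolist(),hsv[325,430].tolist())
def crop(d,x0,y0,x1,y1,k): return cv2.resize(d['img'][y0:y1,x0:x1],None,fx=k,fy=k,interpolation=cv2.INTER_CUBIC)
a=crop(t,325,240,515,320,4); b=np.hstack([crop(t,130,230,220,300,4),crop(s,260,260,350,330,4)])
w=max(a.shape[1],b.shape[1]); pad=lambda i:cv2.copyMakeBorder(i,0,0,0,w-i.shape[1],0)
cv2.imwrite('pics/c1.png',np.vstack([pad(a),pad(b)])[:600])
E
```

```text
cap ((150.5, 251.0), 13.793214797973633) (141, 241, 20, 22)
cap ((313.625, 297.95001220703125), 8.21248722076416) (306, 290, 15, 17)
ptr ((282.1360778808594, 243.4938201904297), (29.060901641845703, 3.4055745601654053), 87.39744567871094) ((297.5783386230469, 281.2762756347656), (25.065027236938477, 6.493295192718506), 2.602562189102173) (285, 278, 26, 8)
[279.8 229.1] [626.7 193.   82. ]
[283.2 228.9] [627.7 186.6  82. ]
[284.5 257.9] [572.5 176.6  82. ]
[281.1 258.1] [571.4 182.9  82. ]
board [380.  262.6] [584.5  -1.2  82. ]
board [496.4 257.3] [ 620.1 -216.7   82. ]
board [498.1 293.6] [ 552.3 -221.7   82. ]
board [381.6 298.9] [517.6 -10.   82. ]
cleat hsv [[12, 147, 90], [12, 150, 107], [11, 153, 107], [11, 156, 106], [10, 150, 107], [10, 149, 108], [10, 160, 105], [12, 157, 107]]
riser [[17, 93, 214], [17, 93, 213]] [[17, 95, 210], [17, 96, 209]] [14, 154, 146]
```

View pics/c1.png

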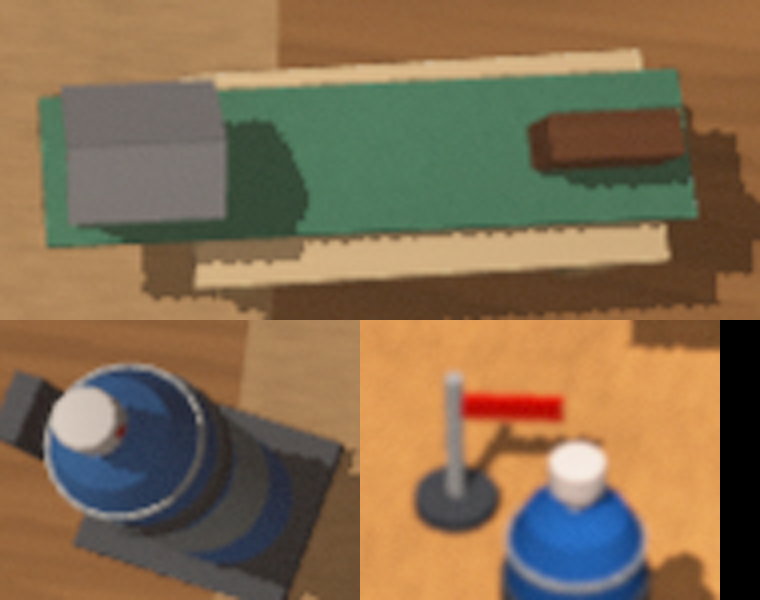

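The crop shows the board at a small angle to the riser, the cap disc centre near (150,255), and the cleat top face at roughly cols 463–497, rows 267–281.

Run:
```python
from m import *
np.set_printoptions(precision=2,suppress=True)
t,s=cam('top'),cam('side')
C=lambda x,y:(325+x/4-.4,240+y/4-.4)
ang=lambda a,b:np.degrees(np.arctan2(-(a-b)[0],(a-b)[1]))
B=[onz(t,*C(*p),82) for p in((40,98),(48,247),(697,217),(678,70))]
print('board',*B,'len',np.linalg.norm(B[0]-B[3]),np.linalg.norm(B[1]-B[2]),'w',np.linalg.norm(B[0]-B[1]),'yaw',ang(B[0],B[3]),ang(B[1],B[2]))
K=[onz(t,*C(*p),70) for p in((197,288),(668,260),(640,50),(183,78))]
print('riser',*K,np.linalg.norm(K[0]-K[1]),np.linalg.norm(K[2]-K[1]),'yaw',ang(K[0],K[1]),ang(K[3],K[2]))
m=cv2.inRange(cv2.cvtColor(t['img'],cv2.COLOR_BGR2HSV),(13,70,185),(22,110,255)); m[:, :370]=0
for lo,hi in((295,320),(245,262)):
    pts=[]
    for u in range(385,483):
        v=np.flatnonzero(m[lo:hi,u])
        if len(v): pts.append(onz(t,u,(lo+v.max()+.5) if lo>290 else lo+v.min()-.5,70)[:2])
    vx,vy,x,y=cv2.fitLine(np.float32(pts),cv2.DIST_HUBER,0,.01,.01).ravel(); print('edge yaw',np.degrees(np.arctan(-vx/vy)),x,y,len(pts))
L=[onz(t,*C(*p),117) for p in((553,115),(682,108),(687,152),(552,165))]
print('cleat',*L,np.mean(L,0),np.linalg.norm(L[0]-L[1]),np.linalg.norm(L[2]-L[1]))
c=blob(t,(0,0,170),(179,60,255),(138,244,163,268)); print(cv2.minEnclosingCircle(c),cv2.boundingRect(c))
a=onz(t,150.3,254.9,214); print('cap',a,'in side',proj(s,a), tri(ray(t,150.3,254.9),ray(s,313.8,295.5)))
print('tip in side',proj(s,(573.5,180.3,82)),'cleat',proj(s,np.mean(L,0)))
```

```text
board [571.83  82.52  82.  ] [503.56  71.32  82.  ] [ 552.05 -223.13   82.  ] [ 620.08 -212.39   82.  ] len 298.82724842403456 298.4201427912883 w 69.18371285731413 yaw 9.291784268629266 9.351728189859509
riser [494.14   0.72  70.  ] [ 532.45 -214.91   70.  ] [ 630.66 -198.55   70.  ] [591.61  16.18  70.  ] 219.0137335408315 99.5588760492581 yaw 10.075099787822312 10.306960078687805
edge yaw 10.2521925 513.4053 -101.83478 98
edge yaw 10.048851 613.89606 -102.36589 98
cleat [ 584.37 -144.67  117.  ] [ 594.29 -201.73  117.  ] [ 574.69 -204.52  117.  ] [ 561.85 -145.25  117.  ] [ 578.8  -174.04  117.  ] 57.917391168152164 19.800936013140834
((150.0, 253.8125), 7.691664218902588) (143, 247, 15, 15)
cap [527.49 373.05 214.  ] in side [314.16 293.84] (array([527.92, 374.25, 210.99]), np.float64(0.10242480268275012))
tip in side [310.03 278.84] cleat [335.65 182.37]
```

Every size check is within 1 mm (board 298×69, riser 219×99.6). The board's centre also predicts the measured cleat position. Pressing the cap now.

Run:
```python
from h import *
np.set_printoptions(precision=2,suppress=True)
robot.move_gripper(0.0)
for yaw in (0.42,1.0,1.57,-.5): 
    q=robot.inverse_kinematics([527.5,373.1,260],[np.pi,0,yaw]); print(yaw,q)
o=[np.pi,0,1.0]
p=robot.current_tcp_pos(); robot.move_linear([p[0],p[1],300])
robot.move_ptp([527.5,373.1,260],o)
robot.move_linear([527.5,373.1,219],speed=100)
f0=np.array(robot.current_contact_force())
hit=robot.move_linear([527.5,373.1,203],speed=15,f_stop=14)
print(hit,robot.current_tcp_pos(),robot.current_contact_force()-f0,robot.current_t())
d=cam('side'); cv2.imwrite('pics/press.png',cv2.resize(d['img'][230:380,220:420],None,fx=3,fy=3))
```

```text
0.42 [ 0.44  0.41  1.21 -0.    1.51  1.59]
1.0 [ 0.44  0.41  1.21 -0.    1.51  1.01]
1.57 [ 0.44  0.41  1.21 -0.    1.51  0.44]
-0.5 [ 0.44  0.41  1.21 -0.    1.51  2.51]
True [527.67 373.22 208.46] [-0.75 -0.02  4.21] 7.0167
```

View pics/press.png

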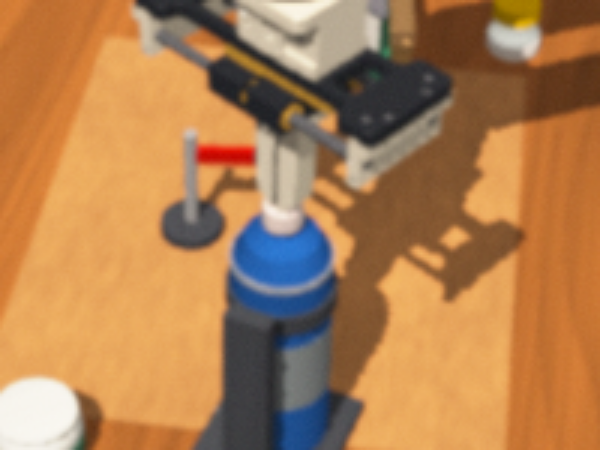

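The fingers sit centred on the cap. The cap was at 208.5 mm with only 4.2 N, which isn't clearly the end stop, so I step further down until the force rises sharply.

Run:
```python
from h import *
np.set_printoptions(precision=2,suppress=True)
z=208.4
while z>204:
    z-=.4; robot.move_linear([527.5,373.1,z],speed=10); robot.sleep(.1)
    f=robot.current_contact_force(); print(round(z,1),robot.current_tcp_pos()[2],f[2])
    if f[2]>11: break
robot.sleep(.2)
robot.move_linear([527.5,373.1,222],speed=40); robot.sleep(.2)
robot.move_linear([527.5,373.1,290],speed=200)
print(robot.current_t(),robot.current_contact_force())
q0=robot.current_qpos()
for yaw in(99.3,-80.7): print(yaw,robot.inverse_kinematics([578.9,-174,160],[np.pi,0,np.radians(yaw)]))
```

```text
208.0 208.31454086594425 4.631960491063174
207.6 208.26349176831735 8.165689156182836
207.2 208.25397717874856 8.82751887063153
206.8 208.20238110049084 10.157631678425531
206.4 208.14749693427987 11.572032568885332
10.25 [-0.32 -0.71 -0.59]
99.3 [-0.48  0.4   1.48  0.    1.26 -0.64]
-80.7 [-0.48  0.4   1.48 -0.    1.26  2.5 ]
```

The end stop is confirmed: force climbs with no further motion. Next, grip the cleat.

Run:
```python
from h import *
np.set_printoptions(precision=2,suppress=True)
robot.move_gripper(1.0)
o=[np.pi,0,np.radians(99.3)]
robot.move_ptp([578.9,-174,200],o)
t=cam('wrist'); cv2.imwrite('pics/w.png',t['img'])
robot.move_linear([578.9,-174,89],speed=100,f_stop=8)
print(robot.current_tcp_pos(),robot.current_contact_force(),robot.current_t())
robot.move_gripper(0.0)
print(robot.current_gripper_width()*93,robot.current_finger_force(),robot.current_contact_force(),robot.current_tcp_pos(),robot.current_t())
d=cam('top'); s=cam('side'); cv2.imwrite('pics/g.png',np.hstack([cv2.resize(d['img'][200:330,130:510],(760,260))]))
cv2.imwrite('pics/g2.png',np.vstack([cv2.resize(d['img'][200:330,130:510],(760,260)),cv2.copyMakeBorder(cv2.resize(s['img'][150:320,220:470],(500,340)),0,0,0,260,0)]))
```

```text
[ 579.43 -174.26   89.77] [-0.56 -0.41  0.44] 15.0417
21.664870087301203 29.999941885471344 [-0.02 -0.37  0.11] [ 578.88 -174.01   88.98] 16.1417
```

View pics/g2.png

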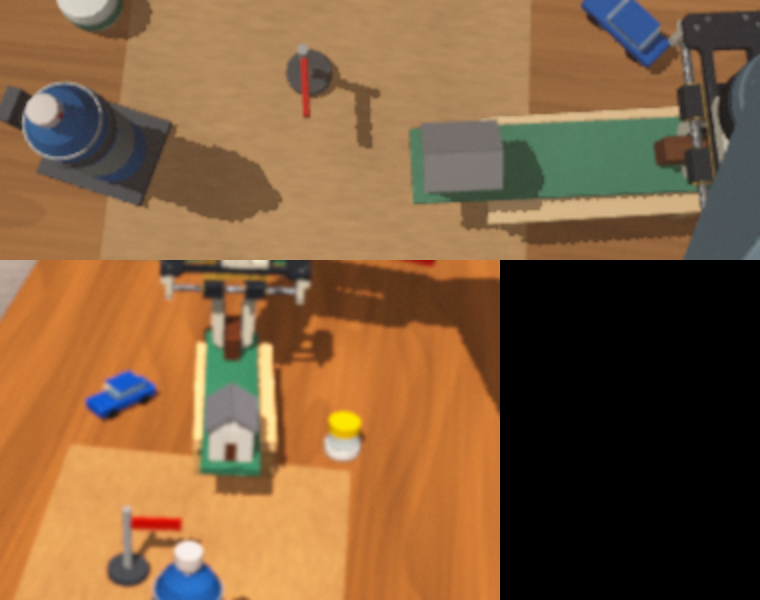

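The grip closed at 21.7 mm, which fits the 22 mm cleat, and the cap is back up. I slide 85 mm with a light downward preload, then re-measure.

```bash
cat > gap.py <<'E'
from m import *
ur=np.array([-np.sin(np.radians(10.15)),np.cos(np.radians(10.15))]); 
def gap(d):
    hsv=cv2.cvtColor(d['img'],cv2.COLOR_BGR2HSV)
    r=cv2.inRange(hsv,np.array([0,150,80]),np.array([8,255,255])); r[:215]=0;r[275:]=0;r[:,:265]=0;r[:,300:]=0
    v,u=np.nonzero(r); w=np.array([onz(d,a,b,82)[:2] for a,b in zip(u,v)])
    vv,tipx=w[w[:,0]<600],w[:,0].min(); 
    k=np.polyfit(w[:,0],w@ur,1); tip=np.polyval(k,tipx+2.5)
    g=cv2.inRange(hsv,np.array([55,60,30]),np.array([95,255,220])); pts=[]
    g[:, :230]=0
    for row in range(262,312):
        x=np.flatnonzero(g[row,:360])
        if len(x): pts.append(onz(d,x.min()-.5,row,82)[:2])
    pts=np.array(pts); s=pts@ur; med=np.median(s); pts=pts[abs(s-med)<4]; s=s[abs(s-med)<4]
    return tip,s.mean(),s.std(),len(s),tip-s.mean(),pts[[0,-1]]
E
python3 - <<'E'
from gap import *
np.set_printoptions(precision=2,suppress=True)
print(gap(cam('top')))
p=np.array([578.9,-174,89]); 
robot.move_linear([*p[:2],88.2],speed=20); print(robot.current_contact_force())
robot.move_linear([*(p[:2]+85*ur),88.2],speed=45); robot.sleep(.2)
print(robot.current_tcp_pos(),robot.current_contact_force(),robot.current_ft_torque(),robot.current_gripper_width()*93,robot.current_t())
d=cam('top'); s=cam('side'); print(gap(d))
cv2.imwrite('pics/s1.png',np.vstack([cv2.resize(d['img'][210:320,230:420],(760,440))[:,:],cv2.resize(s['img'][230:300,270:390],(760,443))[:160]]))
E
```

```text
(np.float64(76.24459771505973), np.float64(-19.495717985201672), np.float64(0.6149003965008994), 36, np.float64(95.74031570026139), array([[570.12,  82.51],
       [505.98,  71.77]]))
[-1.75  0.85  5.16]
[565.06 -91.35  89.02] [ 0.02 -4.03  5.44] [-0.68  0.02  0.16] 21.676964406035935 18.7833
(np.float64(76.22828365851181), np.float64(63.69510924080645), np.float64(0.6401248071801742), 37, np.float64(12.53317441770536), array([[556.78, 163.25],
       [490.96, 152.68]]))
```

View pics/s1.png

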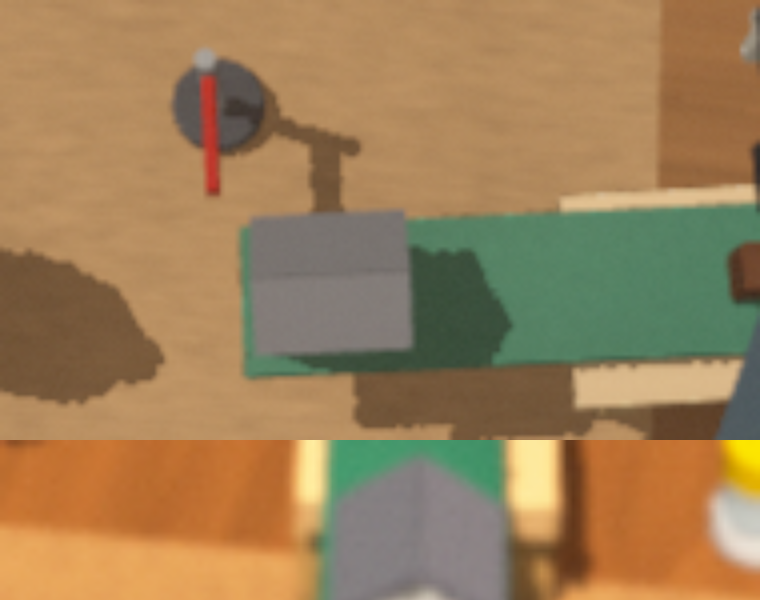

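The picture shows the board flat on the riser and pointing straight, with its front edge at full-image col ~291 and the pointer at ~282. The measured gap is 12.5 mm. I allow about 0.6 mm because part of the pointer's near side shows in the mask. Closing the gap now.

Run:
```python
from gap import *
np.set_printoptions(precision=2,suppress=True)
c=np.array([578.9,-174])+85*ur
c=c+13.1*ur
robot.move_linear([*c,88.2],speed=25); robot.sleep(.3)
for i in range(3):
    g=np.mean([gap(cam('top'))[4] for _ in range(2)]); e=g+.6; print('gap',g,robot.current_tcp_pos(),robot.current_t())
    if abs(e)<.5: break
    c=c+e*ur; robot.move_linear([*c,88.2],speed=10); robot.sleep(.3)
print(robot.current_contact_force(),robot.current_ft_torque(),robot.current_gripper_width()*93)
d=cam('top'); s=cam('side')
# side-view check: board-front and pointer lines at z=82, expected pixels if level
for p in ((574,180.5,82),):
    print('tip px side',proj(s,p),'top',proj(d,p))
cv2.imwrite('pics/s2.png',np.vstack([cv2.resize(d['img'][200:320,130:430],(750,300)),cv2.resize(s['img'][200:320,220:470],(750,360))])[:600])
```

```text
gap -1.3658698486767378 [562.73 -78.23  89.04] 19.9583
gap -1.0737859397435372 [562.68 -78.3   88.96] 20.6083
[ 0.08 -0.92  6.62] [-0.3   0.07  0.02] 21.725615833207165
tip px side [309.79 278.86] top [282.54 256.9 ]
```

View pics/s2.png

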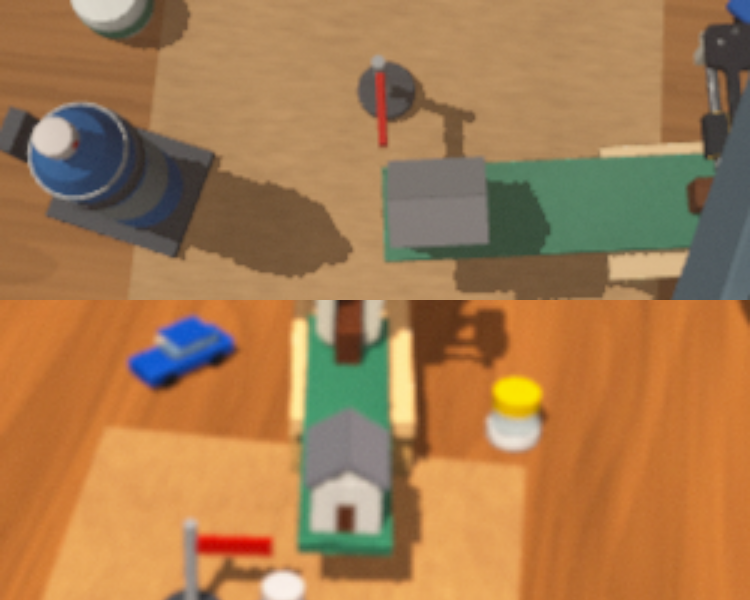

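The board's front edge is level with the pointer within about 0.5 mm. It lies flat, is gripped and clears the pointer, and the cap is up with the loose items untouched. Handing in.

```bash
python3 -c "
from bench import robot
print(robot.hand_in(),robot.current_t())"
```

```text
the job is handed in; nothing more can be done
the job is handed in; nothing more can be done
```

I pressed the cap to its stop and it sprang back, then slid the board out until its front edge was level with the red pointer (within about 0.5 mm by the top camera), and handed the job in at about 21 s with the arm still holding it flat.

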